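# Turn the red icing-swatch leaf over its binder rings

## Robot

A 6-joint arm with a two-finger parallel gripper is mounted at the origin on the work surface. World frame = base frame: x ahead of the robot, y to its left, z up, the work surface at z = 0. Lengths are in m, angles in rad, forces in N, time in s.
With the tool pointing down it reaches from about 0.375 to 0.975 m from the base axis. Payload 3.8 kg.
Tool frame: the origin (TCP) lies midway between the tips of the shut fingers; the grasp point (between the pads) lies 19 mm behind it; z points along the fingers, y is the line along which they close (so a half turn about z gives the same grasp; the last joint's range is limited). The gripper opens to 85 mm and grips with 20 to 120 N. Pads are 22 mm wide; open, the fingers measure 114 mm over their backs; the gripper's body (76 mm by 85 mm) begins 54 mm behind the grasp point. The pads swing forward as they close: fully open they stand 13 mm farther back than shut.
Start: joints at [1.17, 0.264, 1.604, -0, 1.274, -0.037], TCP at [0.24, 0.631, 0.231] pointing down, gripper open.
Joint ranges: [-2.63, 2.63], [-0.94, 2.18], [0.31, 2.57], [-1.31, 4.45], [0, 2.66], [-2.55, 2.55]. Speed limits (rad/s): [2.57, 2.57, 3.14, 3.14, 3.14, 3.14].

## Interface

Orientations are given as a rotation vector (axis times angle).
In Python, from workcell import bot, read_camera, camera_info, ticket gives the robot as it stands.
- The arm moves only by the tool servo_tool, never from a script. Its argument "targets" is a list of rows, each an object of numbers: "hand": the closure, from -1 (fully open) to 1 (shut); "x", "y", "z": the shift along the tool's x, y, z as a fraction of full scale; "roll": the turn about the tool's z as a fraction of full scale. In form: [{"hand": .., "x": .., "y": .., "z": .., "roll": ..}, ...]. A call has 1 to 10 rows; each row is the pose to reach, as a shift and turn from the pose commanded when the call began, along the tool's axes at that moment, turning the shorter way round; what a row does not reach only later rows make up. Full scale, the value 1, is 50 cm for a shift and 180 degrees for a turn. A row lasts 1/12 s, in which the tool goes at most 41.7 mm and 7.16 degrees, less where a joint would pass 70% of its speed; a pose out of reach is approached as far as the arm can. A call with a number of a shift or a turn outside -1 to 1 is refused whole. A call with a gripper value outside its range is refused whole. The fingers move at their own pace and stop on an object; "grip_force" is the grip in N (left out, the last holds). Time passes only in rows, so rows that repeat a pose let the fingers close. It gives the time, the measured TCP pose, the force, the opening and the grip force at its end, in the units of the state.
- bot.read_state(): the state, without advancing time (a new reading comes with each control period).
- read_camera(name): name is "scene" or "top"; returns the picture (384x512x3 uint8, red, green, blue); there is no depth.
- camera_info(name): a dict with "fx", "fy", "cx", "cy" (pixels), "k1" (the pictures are not rectified: a ray, as slopes to the right and down, at radius r is drawn at 1 + k1 r^2 times it, then the intrinsics apply), "eye" and "orientation" of the camera in the world. Camera axes: x right, y down, z forward; pixel columns grow to the right and rows downward; lengths in m; the calibration is good to about 2 mm. A picture is of the moment at which its call begins. camera_info takes no time and is no camera call.
- ticket.finish_job(): hands the job in; it is judged then, once.
The state is a dict: "time": time; "q": joint angles; "joint_vel": joint speeds; "joint_torque": joint torques, N m; "tool_pos": TCP position; "tcp_rot": TCP orientation; "wrist_force": force on the tool from outside, world axes, zero at the start; "torque": the same for the moment, N m; "width": opening from 0.0 (shut) to 1.0 (fully open); "grip_force": force on a finger pad.
Only numpy, scipy, OpenCV 4.12 (cv2) and the standard library are available. Lean on these libraries where they do the work, as an engineer would, in place of code of your own. Each camera call takes 0.05 s, during which the arm holds its last target. There are 200 camera calls.

## Task

Two little open ring binders of icing swatches lie among the cake things. Turn the stiff leaf with the red tab over its rings so that it lies flat on the other half of its binder, showing its other face. Leave the leaf with the green tab as it is.

Things in the scene. Friction and masses are not known exactly. Their poses are not given: they have to be found in the camera images.
- red_binder: Open ring binder, fixed: cover 124 (x) by 176 (y) by 3 mm, white page block on each half (tops 17.5 mm up), three steel rings reaching 36 mm up at the middle. Origin: centre of its underside, on the table; x along the spine, z up. The leaf's hinge line is parallel to x, 20 mm above the origin. The leaf starts on the -y half and must end on the +y half.
- red_leaf (a joint): Leaf angle, rad: 0 flat on the -y half, pi/2 upright, pi flat on the +y half (stops at 0 and pi). Starts at 0 to 0.3. Stiff: stays at any angle it is left; about 1 N at the tab moves it. Card 110 mm (along the spine) by 79 mm, 4 mm thick, 40 g, outer edge 85 mm from the hinge line; upper side at the start cream with pink swatches, other face red with pale swatches.
- red_tab (a point): Centre of the red tab, moving with the leaf: round bar 16 mm in diameter, 26 mm long, parallel to the spine, flat ends to pinch, on a neck 12 mm wide and 4 mm thick at the middle of the leaf's outer edge. 110 mm from the hinge line, 25 mm beyond the card's edge, 22 mm beyond the cover's; 20 mm above the table when the leaf is flat.
- green_tab (a point): Centre of the green tab on the leaf of the other binder, which is built alike but with a green tab and green swatches. Bystander: this leaf must stay as it is.

How it is judged:
At the end, for the whole second after the job is handed in: The red leaf lies on the +y half of its binder, within 0.2 rad (11 degrees) of flat, and is at rest (value of joint red_leaf above 2.94 rad and velocity of joint red_leaf between -0.1 and 0.1 rad/s); the robot touches nothing.
It fails at once if the green leaf is moved (its tab by more than 20 mm) (distance of green_tab from where it was at the start of the episode above 0.02 m).
It also fails if it takes over 42 s, if anything falls off the work surface, if the arm or the gripper's body presses on something with over 40 N, if the wrist force passes 120 N, or if a joint passes its speed limit or range.

## Working session

There is one attempt and no reset: what is moved stays moved. The work goes in short steps, Python scripts to look and compute and a tool call to move; the robot and the scene stay as the last step left them, time stands still between calls to the robot, and variables do not carry over. Pictures are saved under pics/ and viewed, at most 10 in all, crops included, and the job is handed in when it is done.

Besides the shell and the picture viewer there is one more tool, called after ">>>" as name(argument=value, ...) on one line, values as JSON. servo_tool: Moves the arm, as the interface text tells. Its arguments: {"type":"object","properties":{"targets":{"type":"array"},"grip_force":{"type":"number"}},"required":["targets"]}

```bash
mkdir -p pics
python3 - <<'E'
from workcell import bot, read_camera, camera_info
import cv2
for n in("scene","top"):
    im=read_camera(n); cv2.imwrite(f"pics/{n}0.png",im[:,:,::-1]); print(n,camera_info(n))
print(bot.read_state())
E
```

```text
scene {'fx': 379.8929735026763, 'fy': 379.8929735026763, 'cx': 255.86799317217464, 'cy': 196.41975623115954, 'k1': -0.07725489190183409, 'eye': array([1.20327244, 0.03875859, 0.56716037]), 'orientation': array([-1.57508071, -1.80004194,  0.89738223])}
top {'fx': 359.60542132152324, 'fy': 359.60542132152324, 'cx': 258.49999059526635, 'cy': 193.6902631506151, 'k1': -0.09676432955783301, 'eye': array([ 0.50696475, -0.05187074,  0.82081744]), 'orientation': array([-2.16556698,  2.21094404, -0.06189376])}
{'time': 0.1, 'q': array([ 1.17008029e+00,  2.64676533e-01,  1.60525707e+00,  5.79396090e-06,
        1.27370064e+00, -3.68905354e-02]), 'joint_vel': array([-7.16472330e-04, -2.19933921e-04, -3.52620213e-03, -7.66522697e-04,
       -1.12444370e-03,  4.28632948e-05]), 'joint_torque': array([ 6.62115071e-04, -5.16702390e+01, -3.68590450e+01,  4.75348281e-05,
        6.22172389e-03, -4.70853948e-06]), 'tool_pos': array([0.23993282, 0.63020187, 0.23007678]), 'tcp_rot': array([-0.56827016, -3.08931149,  0.00312813]), 'wrist_force': array([ 0.21506299, -0.55904617,  0.0227528 ]), 'torque': array([-0.02499029,  0.03707463, -0.03984511]), 'grip_force': 0.0, 'width': 1.0009078811865866}
```

View pics/top0.png

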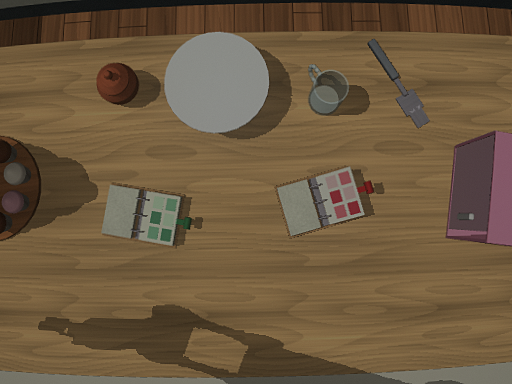

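View pics/scene0.png

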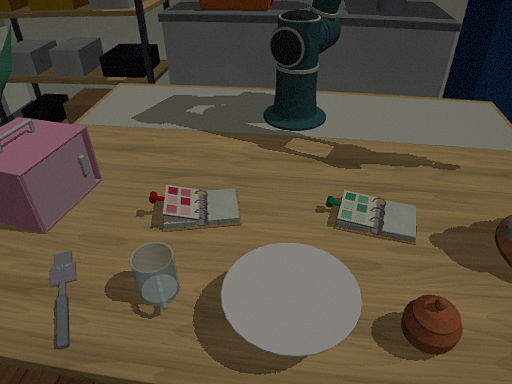

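The top view shows the red binder at about (320,200) with its tab at (367,187) and its rings near x=318. The +y half points left in the picture. The green binder is at (143,214). In the scene view the red tab is at (155,197).

```bash
cat > h.py <<'E'
import numpy as np,cv2
from scipy.spatial.transform import Rotation as R
from workcell import bot, read_camera, camera_info
def ray(n,uv):
    c=camera_info(n);K=np.array([[c['fx'],0,c['cx']],[0,c['fy'],c['cy']],[0,0,1]])
    p=np.array([(uv[0]-c['cx'])/c['fx'],(uv[1]-c['cy'])/c['fy']]);q=p.copy()
    for _ in range(20):q=p/(1+c['k1']*(q@q))
    return c['eye'],R.from_rotvec(c['orientation']).apply([q[0],q[1],1])
def plane(n,uv,z):
    e,d=ray(n,uv);return e+d*(z-e[2])/d[2]
def tri(a,b):
    (e1,d1),(e2,d2)=ray("top",a),ray("scene",b)
    t=np.linalg.lstsq(np.c_[d1,-d2],e2-e1,rcond=None)[0]
    p,q=e1+t[0]*d1,e2+t[1]*d2;return (p+q)/2,np.linalg.norm(p-q)
def blob(im,x0,x1,y0,y1,save=None):
    h=cv2.cvtColor(im,cv2.COLOR_RGB2HSV);m=(((h[...,0]<6)|(h[...,0]>172))&(h[...,1]>170)&(h[...,2]>60)).astype(np.uint8)
    k=np.zeros_like(m);k[y0:y1,x0:x1]=1;n,l,s,c=cv2.connectedComponentsWithStats(m*k)
    return [(s[i].tolist(),c[i].round(1).tolist()) for i in range(1,n) if s[i,4]>8]
E
python3 - <<'E'
from h import *
t=cv2.imread("pics/top0.png")[:,:,::-1];s=cv2.imread("pics/scene0.png")[:,:,::-1]
print(blob(t,355,385,170,205));print(blob(s,140,166,185,215))
h=cv2.cvtColor(t,cv2.COLOR_RGB2HSV);m=((h[...,1]<70)&(h[...,2]>90)).astype(np.uint8)
m[:,:270]=0;m[:,375:]=0;m[:160]=0;m[245:]=0
n,l,st,c=cv2.connectedComponentsWithStats(m)
for i in range(1,n):
    if st[i,4]>300:
        r=cv2.minAreaRect(np.argwhere(l==i)[:,::-1].astype(np.float32));b=cv2.boxPoints(r)
        print(st[i],b.round(1).tolist());print([plane("top",p,.0175).round(4).tolist() for p in b])
a=cv2.resize(t[155:250,265:390],None,fx=6,fy=6,interpolation=cv2.INTER_CUBIC);b=cv2.resize(s[170:240,140:260],None,fx=6,fy=6)
cv2.imwrite("pics/c.png",a[:,:,::-1])
E
```

```text
[([357, 181, 16, 13, 120], [365.7, 187.6])]
[([149, 192, 15, 11, 88], [155.0, 196.7])]
[ 313  166   52   60 1450] [[307.8999938964844, 178.3000030517578], [349.8999938964844, 165.6999969482422], [364.5, 214.3000030517578], [322.5, 227.0]]
[[0.5882, -0.1606, 0.0175], [0.615, -0.2569, 0.0175], [0.5045, -0.286, 0.0175], [0.4786, -0.1901, 0.0175]]
[ 277  179   44   57 1567] [[276.3999938964844, 187.60000610351562], [306.5, 178.8000030517578], [320.6000061035156, 227.0], [290.5, 235.8000030517578]]
[[0.5687, -0.0893, 0.0175], [0.5872, -0.1573, 0.0175], [0.4786, -0.1859, 0.0175], [0.4606, -0.1182, 0.0175]]
```

View pics/c.png

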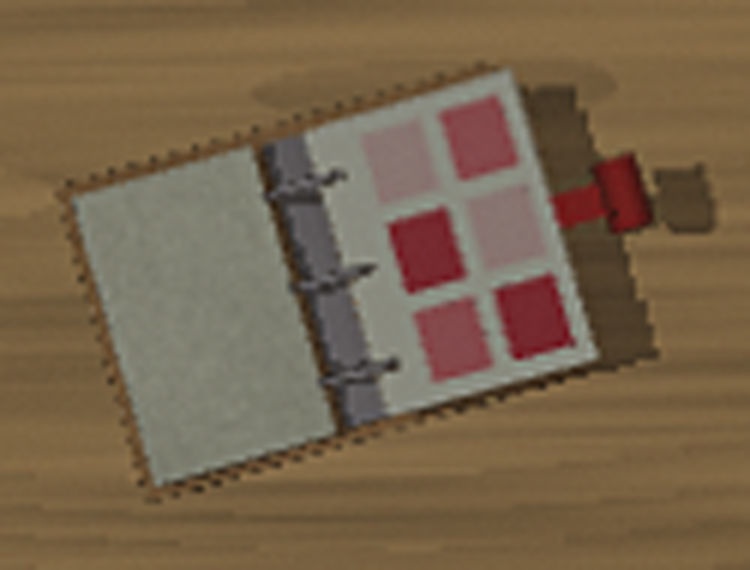

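The crop shows the leaf slightly raised, with the bar of the tab at about crop (624,193), which is pixel (368.8,187). The middle ring is near crop (335,275), pixel (320.8,200.8). Yaw is about 15°.

Run:
```python
from h import *
s=cv2.imread("pics/scene0.png")[:,:,::-1]
h=cv2.cvtColor(s,cv2.COLOR_RGB2HSV);m=(((h[...,0]<6)|(h[...,0]>172))&(h[...,1]>170)&(h[...,2]>60)).astype(int)
print(*["".join(map(str,r)) for r in m[189:207,144:170]],sep="\n")
uy=np.array([-.258,.966,0]);ux=np.array([.966,.258,0])
for b in [(153,197.3),(152.5,197),(153.5,197.5)]:
    p,e=tri((368.8,187.0),b);print(p.round(4),e.round(4))
    d=np.sqrt(.11**2-(p[2]-.02)**2);print("hinge",(p+uy*d).round(4),"ang",np.arcsin((p[2]-.02)/.11))
print(plane("top",(320.8,200.8),.03), plane("top",(265+300/6,155+143/6),.003),plane("top",(265+60/6,155+190/6),.003),plane("top",(265+150/6,155+498/6),.003))
st=bot.read_state();r=R.from_rotvec(st['tcp_rot']).as_matrix();print(r.round(3))
```

```text
00000000000000000000000001
00000000000000000000000001
00000000000000000000000001
00000001111100000000000001
00000011111110000000000000
00000001111110000000000000
00000011111110000000000000
00000011111111111100000000
00000011111111111111000000
00000111111111111111000000
00000101111100111111000000
00000100110100110000000000
00000000011100000000000000
00000000001000000000000000
00000000000000000000000000
00000000000000000000000000
00000000000000000000000000
00000000000000000000000000
[ 0.5635 -0.288   0.0489] 0.0011
hinge [ 0.5361 -0.1855  0.0489] ang 0.2658158519190009
[ 0.5636 -0.2884  0.0497] 0.0001
hinge [ 0.5362 -0.1861  0.0497] ang 0.2729760035366451
[ 0.5634 -0.2876  0.0484] 0.0022
hinge [ 0.536  -0.1849  0.0484] ang 0.2612819619811738
[ 0.53665074 -0.18595167  0.03      ] [ 0.58822443 -0.17878195  0.003     ] [ 0.57213434 -0.08678133  0.003     ] [ 0.4548335  -0.11809709  0.003     ]
[[-0.935  0.356 -0.001]
 [ 0.356  0.935 -0.002]
 [ 0.    -0.002 -1.   ]]
```

>>> servo_tool(targets=[{"hand":-1,"x":-0.63,"y":-0.75,"z":0,"roll":0.301},{"hand":-1,"x":-0.63,"y":-0.75,"z":0,"roll":0.301},{"hand":-1,"x":-0.63,"y":-0.75,"z":0,"roll":0.301},{"hand":-1,"x":-0.63,"y":-0.75,"z":0,"roll":0.301},{"hand":-1,"x":-0.63,"y":-0.75,"z":0,"roll":0.301},{"hand":-1,"x":-0.63,"y":-0.75,"z":0,"roll":0.301},{"hand":-1,"x":-0.63,"y":-0.75,"z":0,"roll":0.301},{"hand":-1,"x":-0.63,"y":-0.75,"z":0,"roll":0.301},{"hand":-1,"x":-0.63,"y":-0.75,"z":0,"roll":0.301},{"hand":-1,"x":-0.63,"y":-0.75,"z":0,"roll":0.301}])

```text
time: 0.93
tool_pos: [0.3769, 0.2353, 0.231]
tcp_rot: [1.912, 2.492, -0.0]
wrist_force: [1.0, -0.1, 0.7]
width: 1.003
grip_force: 0.0
```

>>> servo_tool(targets=[{"hand":-1,"x":-1,"y":0.09,"z":0.1,"roll":0},{"hand":-1,"x":-1,"y":0.09,"z":0.1,"roll":0},{"hand":-1,"x":-1,"y":0.09,"z":0.1,"roll":0},{"hand":-1,"x":-1,"y":0.09,"z":0.1,"roll":0},{"hand":-1,"x":-1,"y":0.09,"z":0.1,"roll":0},{"hand":-1,"x":-1,"y":0.09,"z":0.1,"roll":0},{"hand":-1,"x":-1,"y":0.09,"z":0.1,"roll":0},{"hand":-1,"x":-1,"y":0.09,"z":0.1,"roll":0},{"hand":-1,"x":-1,"y":0.09,"z":0.1,"roll":0},{"hand":-1,"x":-1,"y":0.09,"z":0.1,"roll":0}])

```text
time: 1.77
tool_pos: [0.5196, -0.1541, 0.1894]
tcp_rot: [-1.913, -2.491, 0.0]
wrist_force: [0.5, 1.2, 1.1]
width: 0.996
grip_force: 0.0
```

```bash
cat >> h.py <<'E'
def go(tx,ty,tz):
    s=bot.read_state();M=R.from_rotvec(s['tcp_rot']).as_matrix();print(s['time'],s['tool_pos'].round(4),"xdeg",np.degrees(np.arctan2(M[1,0],M[0,0])).round(2),"w",s['width'],s['wrist_force'].round(1))
    print((M.T@(np.array([tx,ty,tz])-s['tool_pos'])/.5).round(4))
E
python3 -c "
from h import *
import time
go(.564,-.290,.12)"
```

```text
1.7667 [ 0.5196 -0.1541  0.1894] xdeg 104.94 w 0.9959001688794263 [0.5 1.2 1.1]
[-0.2856  0.0158  0.1386]
```

>>> servo_tool(targets=[{"hand":-1,"x":-0.286,"y":0.016,"z":0.05},{"hand":-1,"x":-0.286,"y":0.016,"z":0.05},{"hand":-1,"x":-0.286,"y":0.016,"z":0.05},{"hand":-1,"x":-0.286,"y":0.016,"z":0.05},{"hand":-1,"x":-0.286,"y":0.016,"z":0.138},{"hand":-1,"x":-0.286,"y":0.016,"z":0.138},{"hand":-1,"x":-0.286,"y":0.016,"z":0.138},{"hand":-1,"x":-0.286,"y":0.016,"z":0.138}])

```text
invalid input
```

Run:
```python
from h import *
go(.564,-.290,.035)
t=read_camera("top");s=read_camera("scene")
a=cv2.resize(t[150:250,290:420],None,fx=3,fy=3);b=cv2.resize(s[130:230,110:240],None,fx=3,fy=3)
cv2.imwrite("pics/d.png",np.hstack([a,b])[:,:,::-1])
```

```text
1.7667 [ 0.5196 -0.1541  0.1894] xdeg 104.94 w 0.9959001688794263 [0.5 1.2 1.1]
[-0.2857  0.0158  0.3086]
```

View pics/d.png

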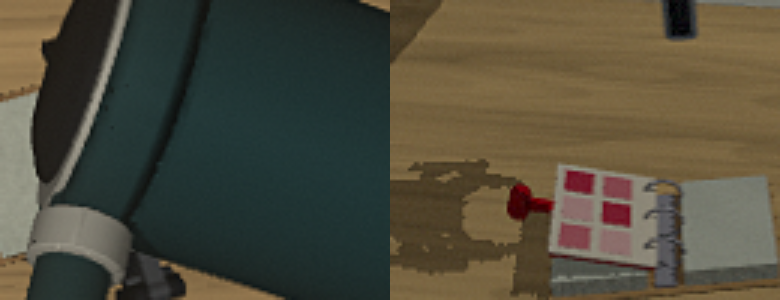

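The move was refused because its rows lacked "roll". The pictures show the arm still short of the goal, covering the binder in the top view. The tab is unmoved, at about (515,202) in the scene crop.

>>> servo_tool(targets=[{"hand":-1,"x":-0.286,"y":0.016,"z":0.05,"roll":0},{"hand":-1,"x":-0.286,"y":0.016,"z":0.05,"roll":0},{"hand":-1,"x":-0.286,"y":0.016,"z":0.05,"roll":0},{"hand":-1,"x":-0.286,"y":0.016,"z":0.05,"roll":0},{"hand":-1,"x":-0.286,"y":0.016,"z":0.138,"roll":0},{"hand":-1,"x":-0.286,"y":0.016,"z":0.138,"roll":0},{"hand":-1,"x":-0.286,"y":0.016,"z":0.138,"roll":0},{"hand":-1,"x":-0.286,"y":0.016,"z":0.138,"roll":0}])

```text
time: 2.53
tool_pos: [0.564, -0.287, 0.121]
tcp_rot: [-1.911, -2.491, 0.0]
wrist_force: [1.2, 0.1, -0.3]
width: 0.998
grip_force: 0.0
```

Run:
```python
from h import *
go(.564,-.290,.035)
```

```text
2.5333 [ 0.564 -0.287  0.121] xdeg 105.01 w 0.9983084405816005 [ 1.2  0.1 -0.3]
[-0.0059 -0.0014  0.172 ]
```

>>> servo_tool(targets=[{"hand":-1,"x":-0.004,"y":0,"z":0.06,"roll":0},{"hand":-1,"x":-0.004,"y":0,"z":0.12,"roll":0},{"hand":-1,"x":-0.004,"y":0,"z":0.17,"roll":0},{"hand":-1,"x":-0.004,"y":0,"z":0.17,"roll":0},{"hand":-1,"x":-0.004,"y":0,"z":0.17,"roll":0}])

```text
time: 2.95
tool_pos: [0.5648, -0.2891, 0.0366]
tcp_rot: [-1.911, -2.492, 0.0]
wrist_force: [0.5, -0.5, 0.9]
width: 1.003
grip_force: 0.0
```

Run:
```python
from h import *
go(.564,-.289,.035)
s=read_camera("scene")
cv2.imwrite("pics/e.png",cv2.resize(s[150:240,110:230],None,fx=5,fy=5)[:,:,::-1])
```

```text
2.95 [ 0.5648 -0.2891  0.0366] xdeg 105.04 w 1.0028710319085512 [ 0.5 -0.5  0.9]
[ 0.0005 -0.0016  0.0032]
```

View pics/e.png

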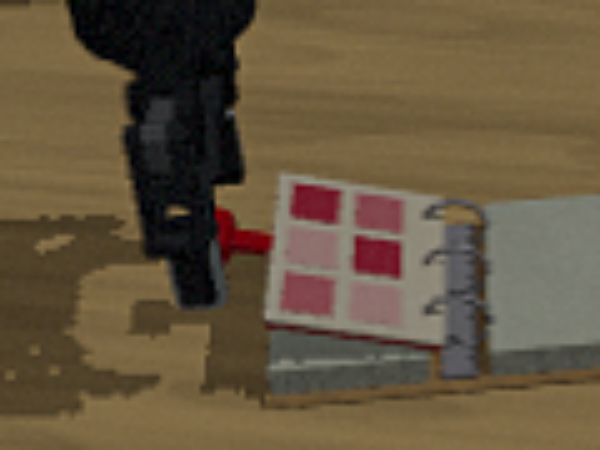

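The bar, at about (225,230) in the crop, sits between the two fingers, and the leaf is untouched. Next I close.

>>> servo_tool(targets=[{"hand":1,"x":0,"y":0,"z":0,"roll":0},{"hand":1,"x":0,"y":0,"z":0,"roll":0},{"hand":1,"x":0,"y":0,"z":0,"roll":0},{"hand":1,"x":0,"y":0,"z":0,"roll":0},{"hand":1,"x":0,"y":0,"z":0,"roll":0},{"hand":1,"x":0,"y":0,"z":0,"roll":0},{"hand":1,"x":0,"y":0,"z":0,"roll":0},{"hand":1,"x":0,"y":0,"z":0,"roll":0},{"hand":1,"x":0,"y":0,"z":0,"roll":0},{"hand":1,"x":0,"y":0,"z":0,"roll":0}], grip_force=25)

```text
time: 3.83
tool_pos: [0.5649, -0.2908, 0.0362]
tcp_rot: [1.913, 2.491, -0.001]
wrist_force: [-2.0, -4.7, 1.6]
width: 0.298
grip_force: 30.1
```

Run:
```python
from h import *
go(.564,-.289,.035)
# arc shifts (units) from ang .27, tool x=+uy, tool z=down
for a in np.arange(.27,3.1,.15): print(round(a,2),round((-.11*np.cos(a)+.11*np.cos(.27))/.5,3),round(-(.11*np.sin(a)-.11*np.sin(.27))/.5,3))
```

```text
3.8333 [ 0.5649 -0.2908  0.0362] xdeg 104.98 w 0.2977888912524823 [-2.  -4.7  1.6]
[ 0.0039 -0.0009  0.0024]
0.27 0.0 -0.0
0.42 0.011 -0.031
0.57 0.027 -0.06
0.72 0.047 -0.086
0.87 0.07 -0.109
1.02 0.097 -0.129
1.17 0.126 -0.144
1.32 0.157 -0.154
1.47 0.19 -0.16
1.62 0.223 -0.161
1.77 0.256 -0.157
1.92 0.287 -0.148
2.07 0.317 -0.134
2.22 0.345 -0.117
2.37 0.37 -0.095
2.52 0.391 -0.069
2.67 0.408 -0.041
2.82 0.421 -0.011
2.97 0.429 0.021
```

Gripped: the opening is 25 mm on a 26 mm bar. Now I swing along the arc.

>>> servo_tool(targets=[{"hand":1,"x":0.011,"y":0,"z":-0.031,"roll":0},{"hand":1,"x":0.027,"y":0,"z":-0.06,"roll":0},{"hand":1,"x":0.047,"y":0,"z":-0.086,"roll":0},{"hand":1,"x":0.07,"y":0,"z":-0.109,"roll":0},{"hand":1,"x":0.097,"y":0,"z":-0.129,"roll":0},{"hand":1,"x":0.126,"y":0,"z":-0.144,"roll":0},{"hand":1,"x":0.157,"y":0,"z":-0.154,"roll":0},{"hand":1,"x":0.19,"y":0,"z":-0.16,"roll":0},{"hand":1,"x":0.19,"y":0,"z":-0.16,"roll":0},{"hand":1,"x":0.19,"y":0,"z":-0.16,"roll":0}])

```text
time: 4.67
tool_pos: [0.5397, -0.197, 0.1162]
tcp_rot: [-1.91, -2.493, 0.0]
wrist_force: [-3.8, -2.8, 2.7]
width: 0.3
grip_force: 28.9
```

Run:
```python
from h import *
go(.54,-.2,.116)
s=read_camera("scene")
cv2.imwrite("pics/f.png",cv2.resize(s[110:240,110:250],None,fx=4,fy=4)[:,:,::-1])
```

```text
4.6667 [ 0.5397 -0.197   0.1162] xdeg 105.07 w 0.29964986277101086 [-3.8 -2.8  2.7]
[-0.0059 -0.001   0.0005]
```

View pics/f.png

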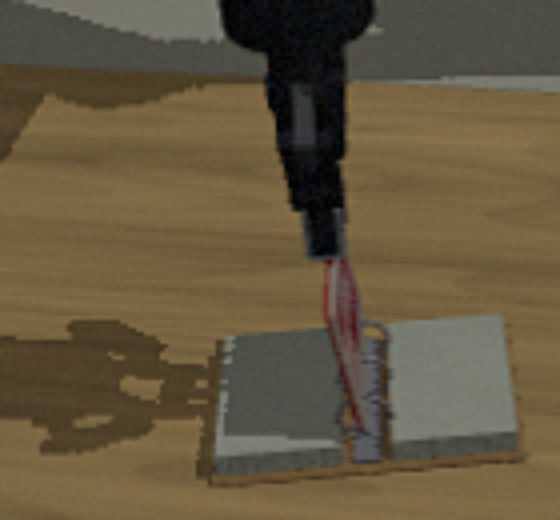

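The picture shows the leaf nearly upright at (345,330), still held at the tab. I continue the arc.

>>> servo_tool(targets=[{"hand":1,"x":0.033,"y":0,"z":-0.001,"roll":0},{"hand":1,"x":0.066,"y":0,"z":0.003,"roll":0},{"hand":1,"x":0.097,"y":0,"z":0.012,"roll":0},{"hand":1,"x":0.127,"y":0,"z":0.026,"roll":0},{"hand":1,"x":0.155,"y":0,"z":0.043,"roll":0},{"hand":1,"x":0.18,"y":0,"z":0.065,"roll":0},{"hand":1,"x":0.201,"y":0,"z":0.091,"roll":0},{"hand":1,"x":0.218,"y":0,"z":0.119,"roll":0},{"hand":1,"x":0.231,"y":0,"z":0.149,"roll":0},{"hand":1,"x":0.239,"y":0,"z":0.181,"roll":0}])

```text
time: 5.55
tool_pos: [0.5085, -0.0805, 0.0249]
tcp_rot: [-1.912, -2.488, -0.002]
wrist_force: [-4.4, 4.6, 4.1]
width: 0.293
grip_force: 37.4
```

>>> servo_tool(targets=[{"hand":1,"x":0.002,"y":0,"z":0.018,"roll":0},{"hand":1,"x":0.002,"y":0,"z":0.022,"roll":0},{"hand":1,"x":0.002,"y":0,"z":0.022,"roll":0}])

```text
time: 5.8
tool_pos: [0.5079, -0.0791, 0.0129]
tcp_rot: [-1.912, -2.485, -0.003]
wrist_force: [-3.2, 9.7, 3.6]
width: 0.295
grip_force: 37.5
```

Run:
```python
from h import *
go(.508,-.079,.01)
s=read_camera("scene")
cv2.imwrite("pics/g.png",cv2.resize(s[110:240,140:280],None,fx=4,fy=4)[:,:,::-1])
```

```text
5.8 [ 0.5079 -0.0791  0.0129] xdeg 104.85 w 0.29451854165951635 [-3.2  9.7  3.6]
[0.0002 0.0002 0.0058]
```

View pics/g.png

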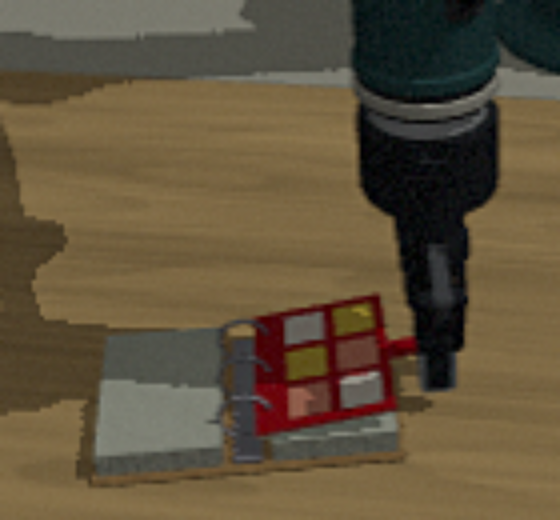

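The leaf is turned over with its red face up, and the tab is held at (405,345). Its outer edge still looks slightly raised, so I lower a few mm more, then release and rise.

>>> servo_tool(targets=[{"hand":1,"x":0,"y":0,"z":0.008,"roll":0},{"hand":1,"x":0,"y":0,"z":0.015,"roll":0},{"hand":1,"x":0,"y":0,"z":0.015,"roll":0},{"hand":-1,"x":0,"y":0,"z":0.013,"roll":0},{"hand":-1,"x":0,"y":0,"z":0.013,"roll":0},{"hand":-1,"x":0,"y":0,"z":0.013,"roll":0},{"hand":-1,"x":0,"y":0,"z":0.013,"roll":0},{"hand":-1,"x":0,"y":0,"z":0.013,"roll":0},{"hand":-1,"x":0,"y":0,"z":0.013,"roll":0},{"hand":-1,"x":0,"y":0,"z":0.013,"roll":0}])

```text
time: 6.68
tool_pos: [0.5094, -0.082, 0.0081]
tcp_rot: [1.913, 2.491, 0.0]
wrist_force: [-0.5, -0.3, -0.1]
width: 0.999
grip_force: 0.0
```

>>> servo_tool(targets=[{"hand":-1,"x":0,"y":0,"z":-0.02,"roll":0},{"hand":-1,"x":0,"y":0,"z":-0.08,"roll":0},{"hand":-1,"x":0,"y":0,"z":-0.14,"roll":0},{"hand":-1,"x":0,"y":0,"z":-0.2,"roll":0},{"hand":-1,"x":0,"y":0,"z":-0.2,"roll":0},{"hand":-1,"x":0,"y":0,"z":-0.2,"roll":0}])

```text
time: 7.18
tool_pos: [0.5116, -0.0823, 0.1114]
tcp_rot: [1.909, 2.487, 0.004]
wrist_force: [-0.3, -0.3, 0.6]
width: 0.996
grip_force: 0.0
```

Run:
```python
from h import *
go(.508,-.079,.01)
s=read_camera("scene")
print(blob(s,228,260,180,220))
h=cv2.cvtColor(s,cv2.COLOR_RGB2HSV);m=(((h[...,0]<6)|(h[...,0]>172))&(h[...,1]>170)&(h[...,2]>60)).astype(int)
print(*["".join(map(str,r)) for r in m[186:216,225:260]],sep="\n")
c=camera_info("scene");M=R.from_rotvec(c['orientation'])
for a in (2.8,2.94,3.0,3.14):
    p=np.array([.5363,-.1855,.02])+.11*np.array([.258*np.cos(a),-.966*np.cos(a),np.sin(a)])
    v=M.inv().apply(p-c['eye']);v=v[:2]/v[2];v=v*(1+c['k1']*(v@v));print(a,v*c['fx']+[c['cx'],c['cy']])
cv2.imwrite("pics/i.png",cv2.resize(s[150:240,170:280],None,fx=5,fy=5)[:,:,::-1])
```

```text
7.1833 [ 0.5116 -0.0823  0.1114] xdeg 104.98 w 0.996359854575248 [-0.3 -0.3  0.6]
[ 0.0089 -0.0064  0.2027]
[([228, 185, 24, 31, 197], [238.7, 199.9])]
10111111110000000000000000000000000
11100000010000000000000000000000000
00000000011000000000000000000000000
00000000011000000000000000000000000
00000000011000000000000000000000000
00000000011000000000000000000000000
00000000011000000000001100000000000
00000000011000000000111110000000000
00000011111100000000111111000000000
11111111111100000000011111000000000
10000000001100000011111111000000000
00000000001111111111011111000000000
00000000001111111111011111100000000
00000000001111111111111011000000000
00000000001111100100111111100000000
00000000001110000000011110000000000
00000000001110000000000111000000000
00001111111110000000000100000000000
11111110000110000000000000000000000
00000000000110000000000000000000000
00000000000110000000000000000000000
00000000000011000000000000000000000
00000000000011000000000000000000000
00000000000011000000000000000000000
00000000000011000000000000000000000
00000000000011000000000000000000000
00000000011111000000000000000000000
10111111111111000000000000000000000
11111111111110000000000000000000000
11111100000000000000000000000000000
2.8 [244.84808103 187.15223072]
2.94 [246.77810952 192.20080501]
3.0 [247.3194015  194.40522666]
3.14 [247.91817783 199.58349852]
```

View pics/i.png

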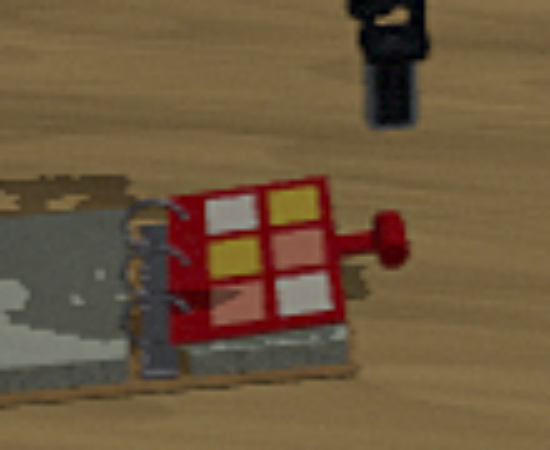

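The leaf lies on the +y half with the tab centre at scene pixel (248,197.5). That is about 3.08 rad, well above 2.94, and the gripper is clear above it.

```bash
python3 -c "
from workcell import ticket
print(ticket.finish_job())"
```

```text
the job is handed in; nothing more can be done
None
```

I turned the red leaf over its rings onto the +y half (about 3.08 rad by camera; 2.94 needed), released it with the gripper clear, never went near the green leaf, and handed the job in at about 7 s; no verdict came back.

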